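# Work the interlocked levers of a child-proof candy tray and open its hatch

## Robot

A 6-joint arm with a two-finger parallel gripper is mounted at the origin on the work surface. World frame = base frame: x ahead of the robot, y to its left, z up, the work surface at z = 0. Lengths are in mm, angles in degrees, forces in N, time in s.
With the tool pointing down it reaches from about 425 to 1125 mm from the base axis. Payload 14.9 kg.
Tool frame: the origin (TCP) lies at the very end of the fingers, on their centre line; the grasp point (between the pads) lies 19 mm behind it; z points along the fingers, y is the line along which they close (so a half turn about z gives the same grasp; the last joint's range is limited). The gripper opens to 91 mm and grips with 3 to 60 N. Pads are 32 mm wide; open, the fingers measure 118 mm over their backs; the gripper's body (76 mm by 178 mm) begins 60 mm behind the grasp point.
Start: joints at [-1.908, 21.709, 99.362, -0, 58.929, -1.908], TCP at [700.013, -0.006, 213.932] pointing down, gripper open.
Joint ranges: [-158.91, 158.91], [-42.39, 125.64], [0.06, 152.35], [-60.88, 240.88], [17.5, 164.5], [-176.32, 176.32]. Speed limits (degrees/s): [108.29, 108.29, 136.94, 180, 180, 180].

## Interface

Orientations are given as [roll, pitch, yaw] about the fixed x, y, z axes, in that order (R = Rz(yaw) Ry(pitch) Rx(roll)).
In Python, from rig import r gives the robot as it stands. The module is installed in compiled form; this text tells all that it offers.
- The arm moves only by the tool apply_moves, never from a script. Its argument "commands" is a list of rows, each a list of 5 numbers: the shift along the tool's x, y, z normalised to -1 to 1, where 1 is 8 cm, then the turn about the tool's z normalised to -1 to 1, where 1 is 180 degrees, then the opening, from 0 (shut) to 1 (fully open). In form: [[x, y, z, turn, gripper], ...]. A call has 1 to 20 rows; each row is the pose to reach, as a shift and turn from the pose commanded when the call began, along the tool's axes at that moment, turning the shorter way round; what a row does not reach only later rows make up. A row lasts 1/10 s, in which the tool goes at most 50 mm and 8.59 degrees, less where a joint would pass 70% of its speed; a pose out of reach is approached as far as the arm can. A call with a number of a shift or a turn outside -1 to 1 is refused whole. A call with a gripper value outside its range is refused whole. The fingers move at their own pace and stop on an object; the grip force is fixed at half the most. Time passes only in rows, so rows that repeat a pose let the fingers close. It gives the time, the measured TCP pose, the force, the opening and the grip force at its end, in the units of the state.
- r.observe(): the state, without advancing time (a new reading comes with each control period).
- r.capture(name): name is "scene" or "side" or "wrist"; returns a dict with "frame" (384x512x3 uint8, blue, green, red), "K" (3x3 intrinsics, pixels), "extrinsics" (4x4, takes a point from camera to world coordinates). Camera axes: x right, y up, looking along -z (the intrinsics and any distortion apply to the point x, -y, -z); pixel columns grow to the right and rows downward; lengths in mm; the calibration is good to about 2 mm. A picture is of the moment at which its call begins. There is no depth.
- r.close_job(): hands the job in; it is judged then, once.
The state is a dict: "time_s": time; "qpos": joint angles; "joint_velocities": joint speeds; "effort": joint torques, N m; "tcp_pos": TCP position; "tcp_rot": TCP orientation; "ft_force": force on the tool from outside, world axes, zero at the start; "ft_torque": the same for the moment, N m; "opening": opening from 0.0 (shut) to 1.0 (fully open); "gripper_force": force on a finger pad.
Only numpy, scipy, OpenCV 4.12 (cv2) and the standard library are available. Lean on these libraries where they do the work, as an engineer would, in place of code of your own. Each camera call takes 0.05 s, during which the arm holds its last target. There are 200 camera calls.

## Task

Open the child-proof candy tray: throw all three levers fully over, away from the robot, in whatever order its hidden lock allows - feel which ones are blocked and never force them - then slide the red hatch all the way open towards the robot. Leave the teapot, the jar and the tongs where they are.

Things in the scene. Friction and masses are not known exactly. Their poses are not given: they have to be found in the camera images.
- tray: White octagonal candy tray, 330 mm across flats, on a steel disc; clamped, it does not turn or move. Origin on the work surface under its centre, z up, x away from the robot, y left along the row of levers. On it: six red compartments (tops at 70 mm), the front middle one with a sliding hatch. Nothing needs a steady push over 8 N; over 60 N is forcing it.
- lever_bank (a point): Centre of the top of the aluminium lever housing, 78 x 205 mm, at tray x = 60, y = 0, z = 72 mm. A hidden lock inside lets the three levers be thrown only one after another in one order, which differs each time and cannot be seen or read; the hatch is locked until all three are over. A thrown lever is locked over once the next is thrown.
- lever_left_ball (a point): Centre of the black ball (18 mm diameter) on the left (+y) lever; moves with it. A 9 mm steel rod, 55 mm from pivot to ball centre, turns about the tray's y axis at tray x = 60, y = 65, z = 66 mm. At the start it leans 0.5 rad to the robot, ball at tray x = 34, z = 114 mm; fully thrown it leans 0.5 rad away, ball at x = 86, z = 114 mm.
- lever_left (a joint): Angle of the left (+y) lever, rad: 0 = as at the start, leaning to the robot; 1.0 = thrown fully away, against its stop. A free lever swings with light friction (about 2 N at the ball) and stays where it is left; a blocked one gives 0.15 to 0.25 rad (8 to 13 mm at the ball) and then stops dead.
- lever_middle_ball (a point): Centre of the black ball (18 mm diameter) on the middle lever; moves with it. A 9 mm steel rod, 55 mm from pivot to ball centre, turns about the tray's y axis at tray x = 60, y = 0, z = 66 mm. At the start it leans 0.5 rad to the robot, ball at tray x = 34, z = 114 mm; fully thrown it leans 0.5 rad away, ball at x = 86, z = 114 mm.
- lever_middle (a joint): Angle of the middle lever, rad: 0 = as at the start, leaning to the robot; 1.0 = thrown fully away, against its stop. A free lever swings with light friction (about 2 N at the ball) and stays where it is left; a blocked one gives 0.15 to 0.25 rad (8 to 13 mm at the ball) and then stops dead.
- lever_right_ball (a point): Centre of the black ball (18 mm diameter) on the right (-y) lever; moves with it. A 9 mm steel rod, 55 mm from pivot to ball centre, turns about the tray's y axis at tray x = 60, y = -65, z = 66 mm. At the start it leans 0.5 rad to the robot, ball at tray x = 34, z = 114 mm; fully thrown it leans 0.5 rad away, ball at x = 86, z = 114 mm.
- lever_right (a joint): Angle of the right (-y) lever, rad: 0 = as at the start, leaning to the robot; 1.0 = thrown fully away, against its stop. A free lever swings with light friction (about 2 N at the ball) and stays where it is left; a blocked one gives 0.15 to 0.25 rad (8 to 13 mm at the ball) and then stops dead.
- hatch_grip (a point): Centre of the grip bar on the hatch: an aluminium bar 12 mm thick (tray x), 50 mm long (tray y), 20 mm high, standing on the hatch plate (85 x 100 x 6 mm, its top 76 mm above the work surface); shut, the bar centre is at tray x = -45, y = 0, z = 86 mm. It moves with the hatch.
- hatch (a joint): Travel of the red hatch towards the robot (tray -x), m: 0 = shut, 0.045 = fully open against its stop. Sliding friction about 2 N; while locked it gives only 2 to 5 mm.
- teapot_mid (a point): Bystander: small white ceramic teapot, 104 mm across, about 106 mm high, handle and spout reach 85 mm from its axis. Point on its axis 45 mm up.
- jar_mid (a point): Bystander: glass jar with steel flip-top lid, 76 mm diameter, 113 mm high. Point on its axis 55 mm up.
- tongs_mid (a point): Bystander: steel tongs with spring clip lying flat, 205 mm long, about 60 mm wide at the open end, 14 mm high. Point at the middle, half-way up.

How it is judged (in metres and radians):
On the way:
1. all three levers thrown fully over while the hatch is still shut (value of joint each of lever_left, lever_middle, lever_right above 0.88 rad and value of joint hatch below 0.008 m), for 0.1 s.
At the end, for the whole second after the job is handed in: All three levers are over by more than 0.88 of their 1.0 rad, and the hatch is at rest, open by more than 39 of its 45 mm (value of joint each of lever_left, lever_middle, lever_right above 0.88 rad and value of joint hatch above 0.039 m and velocity of joint hatch below 0.01 m/s); the robot touches nothing.
It fails at once if a lever, the hatch or the tray forced with more than 60 N (contact force between the arm and tray above 60 N).
It fails at once if a lever, the hatch or the tray forced with more than 60 N by the fingers (contact force between the fingers and tray above 60 N).
It fails at once if the teapot moved by more than 15 mm (distance of teapot_mid from where it was at the start of the episode above 0.015 m).
It fails at once if the jar moved by more than 15 mm (distance of jar_mid from where it was at the start of the episode above 0.015 m).
It fails at once if the tongs moved by more than 15 mm (distance of tongs_mid from where it was at the start of the episode above 0.015 m).
It also fails if it takes over 61 s, if anything falls off the work surface, if the arm or the gripper's body presses on something with over 40 N, if the wrist force passes 120 N, or if a joint passes its speed limit or range.

## Working session

There is one attempt and no reset: what is moved stays moved. The work goes in short steps, Python scripts to look and compute and a tool call to move; the robot and the scene stay as the last step left them, time stands still between calls to the robot, and variables do not carry over. Pictures are saved under pics/ and viewed, at most 10 in all, crops included, and the job is handed in when it is done.

Besides the shell and the picture viewer there is one more tool, called after ">>>" in YAML: its name, and indented under it one key for each argument. apply_moves: Moves the arm, as the interface text tells. Scaled input: -1 to 1 covers 8 cm each way for a shift and 180 degrees each way for a turn. Its arguments: {"type":"object","properties":{"commands":{"type":"array"}},"required":["commands"]}

```bash
mkdir -p pics; python3 - <<'E'
from rig import r
import cv2,numpy as np
o=r.observe();print({k:np.round(v,2).tolist() for k,v in o.items()})
for n in ("scene","wrist"):
    c=r.capture(n);cv2.imwrite(f"pics/{n}0.png",cv2.resize(c["frame"],None,fx=1.5,fy=1.5));print(n,c["K"].tolist(),np.round(c["extrinsics"],4).tolist(),[k for k in c])
E
```

```text
{'time_s': 0.0, 'qpos': [-1.91, 21.74, 99.4, 0.0, 58.93, -1.91], 'joint_velocities': [-0.05, 0.04, 0.0, 0.01, -0.02, -0.07], 'effort': [0.0, -76.37, -43.44, 0.06, 0.04, -0.0], 'tcp_pos': [699.6, 0.01, 213.28], 'tcp_rot': [-179.94, -0.0, 90.0], 'ft_force': [0.87, 0.39, -0.23], 'ft_torque': [0.02, -0.04, 0.02], 'gripper_force': 0.0, 'opening': 1.0}
scene [[408.0962379724999, 0.0, 259.73274162756377], [0.0, 408.0962379724999, 191.83053311630053], [0.0, 0.0, 1.0]] [[0.7514, -0.509, 0.4199, 1083.8853], [0.6598, 0.5865, -0.4698, -450.0852], [-0.0072, 0.6301, 0.7765, 917.6825], [0.0, 0.0, 0.0, 1.0]] ['frame', 'K', 'extrinsics']
wrist [[276.70072000500096, 0.0, 253.52848504448315], [0.0, 276.70072000500096, 192.5920040456632], [0.0, 0.0, 1.0]] [[1.0, -0.0004, 0.0021, 700.4456], [-0.0002, 0.9649, 0.2627, 75.4428], [-0.0021, -0.2627, 0.9649, 384.2236], [0.0, 0.0, 0.0, 1.0]] ['frame', 'K', 'extrinsics']
```

View pics/scene0.png

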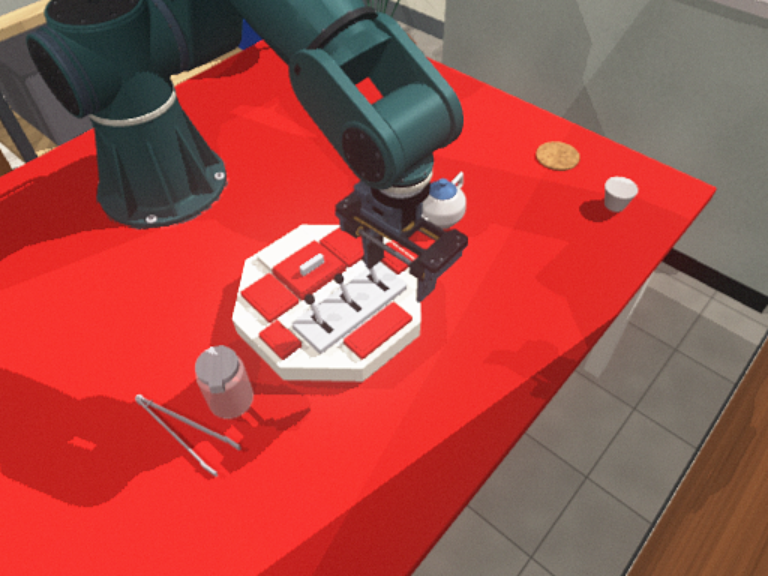

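View pics/wrist0.png

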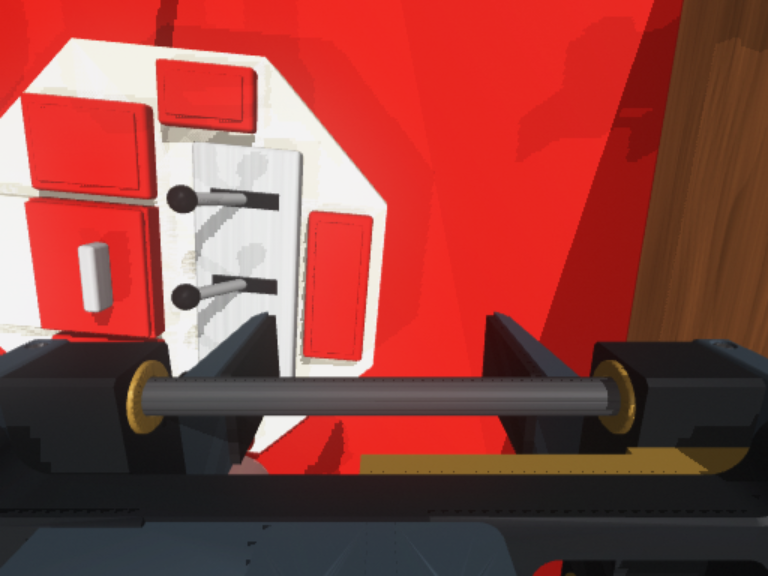

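```bash
cat > h.py <<'E'
import numpy as np
def ray(c,u,v,z):
    K=np.array(c["K"]);E=np.array(c["extrinsics"])
    d=E[:3,:3]@np.array([(u-K[0,2])/K[0,0],-(v-K[1,2])/K[1,1],-1]);o=E[:3,3]
    return np.round(o+d*(z-o[2])/d[2],1)
E
python3 - <<'E'
from rig import r
import cv2
from h import *
w=r.capture("wrist");s=r.capture("scene");sd=r.capture("side")
for c,n,pts in ((w,"w",[(183,199,114),(186,297,114),(95,277,92),(193,142,72)]),(s,"s",[(310,299,114),(339,280,114),(372,268,114),(312,262,96),(446,215,40),(225,385,60),(139,398,7),(240,446,7),(213,474,7)])):
    for p in pts: print(n,p,ray(c,p[0]/1.5,p[1]/1.5,p[2]))
cv2.imwrite("pics/side0.png",cv2.resize(sd["frame"],None,fx=1.5,fy=1.5))
cv2.imwrite("pics/sc.png",cv2.resize(s["frame"][140:265,145:305],None,fx=5,fy=4.8,interpolation=cv2.INTER_CUBIC))
E
```

```text
w (183, 199, 114) [574.   61.2 114. ]
w (186, 297, 114) [567.9  -3.9 114. ]
w (95, 277, 92) [492.9   4.7  92. ]
w (193, 142, 72) [566.5  98.7  72. ]
s (310, 299, 114) [564.9 -69.  114. ]
s (339, 280, 114) [572.7  -7.7 114. ]
s (372, 268, 114) [597.   49.3 114. ]
s (312, 262, 96) [495.3   0.5  96. ]
s (446, 215, 40) [570.  300.1  40. ]
s (225, 385, 60) [ 553.3 -254.8   60. ]
s (139, 398, 7) [ 431.1 -353.5    7. ]
s (240, 446, 7) [ 625.5 -297.7    7. ]
s (213, 474, 7) [ 629.7 -354.9    7. ]
```

View pics/sc.png

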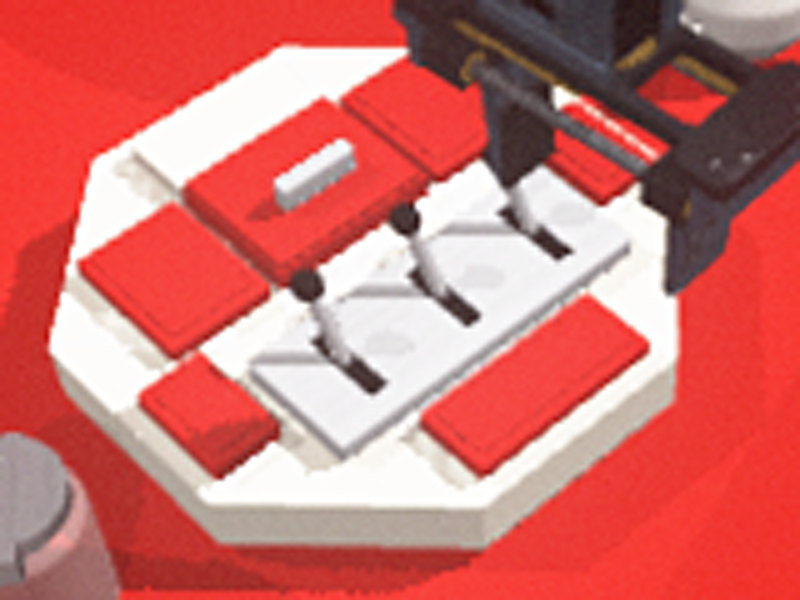

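View pics/side0.png

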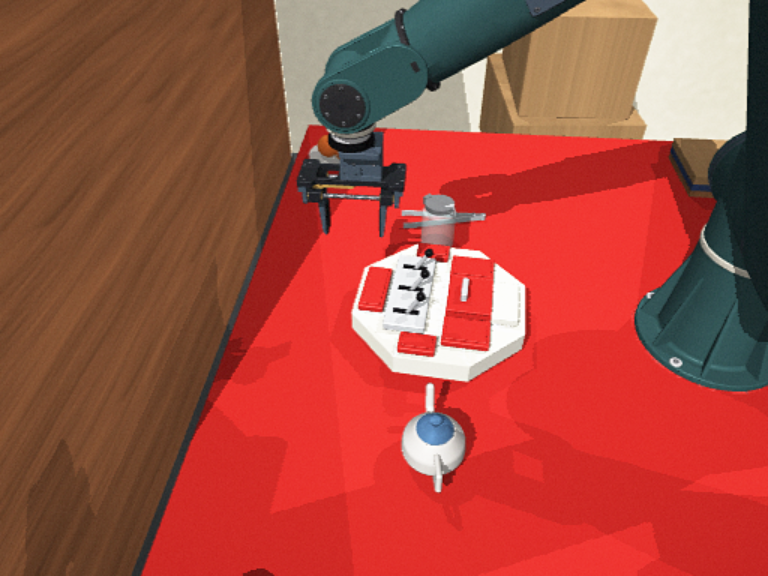

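>>> apply_moves:
  commands:
    - [0, -0.5, 0, 0.022, 0]
    - [0, -1, 0, 0.022, 0]
    - [0, -1, 0, 0.022, 0]
    - [0, -1, 0, 0.022, 0]

```text
time_s: 0.65
tcp_pos: [619.9, -0.0, 214.3]
tcp_rot: [180.0, -0.0, 86.0]
ft_force: [-0.3, -0.1, -0.8]
opening: 0.68
gripper_force: 0.0
```

>>> apply_moves:
  commands:
    - [0, -0.5, 0, 0, 0]
    - [0, -1, 0, 0, 0]
    - [0, -1, 0, 0, 0]
    - [0, -1, 0, 0, 0]

```text
time_s: 1.05
tcp_pos: [541.1, 5.5, 214.5]
tcp_rot: [179.9, -0.0, 86.0]
ft_force: [0.7, -0.2, -0.1]
opening: 0.331
gripper_force: 0.0
```

```bash
python3 - <<'E'
from rig import r
import cv2
from h import *
o=r.observe();print(o["tcp_pos"],o["tcp_rot"],o["ft_force"],o["opening"])
w=r.capture("wrist");np.savez("w1.npz",K=w["K"],extrinsics=w["extrinsics"])
cv2.imwrite("pics/w1.png",cv2.resize(w["frame"],None,fx=1.5,fy=1.5))
E
```

```text
[541.13913356   5.52326585 214.48576139] [ 1.79923430e+02 -3.26371219e-03  8.60466339e+01] [ 0.73114199 -0.16044033 -0.09564527] 0.3313091499018729
```

View pics/w1.png

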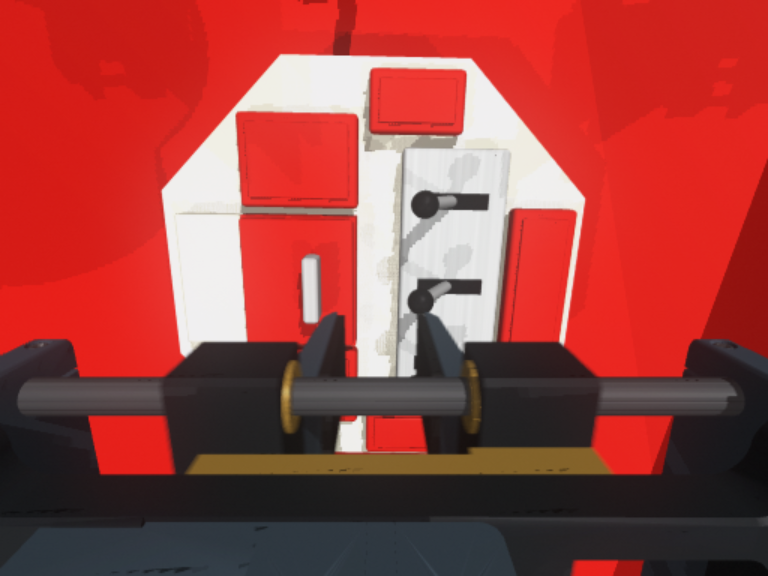

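```bash
python3 - <<'E'
from h import *
w=np.load("w1.npz")
for p in [(425,204,114),(421,301,114),(307,288,96),(402,149,72),(510,150,72),(281,55,50),(470,58,50),(584,197,50),(163,190,50)]: print(p,ray(w,p[0]/1.5,p[1]/1.5,p[2]))
E
```

```text
(425, 204, 114) [574.2  61.4 114. ]
(421, 301, 114) [568.8  -3.4 114. ]
(307, 288, 96) [488.6   6.5  96. ]
(402, 149, 72) [563.6  98.3  72. ]
(510, 150, 72) [640.8  92.2  72. ]
(281, 55, 50) [480.7 170.3  50. ]
(470, 58, 50) [617.6 158.8  50. ]
(584, 197, 50) [706.2  53.6  50. ]
(163, 190, 50) [375.6  81.9  50. ]
```

>>> apply_moves:
  commands:
    - [-0.1, -0.1, 0.4, 0, 0]
    - [-0.1, -0.1, 0.7, 0, 0]
    - [-0.1, -0.1, 0.7, 0, 0]
    - [-0.1, -0.1, 0.7, 0, 0]
    - [-0.1, -0.1, 0.7, 0, 0]
    - [-0.1, -0.1, 0.7, 0, 0]

```text
time_s: 1.7
tcp_pos: [532.8, -1.9, 159.2]
tcp_rot: [179.9, -0.0, 86.0]
ft_force: [-0.1, 0.1, 0.4]
opening: 0.006
gripper_force: 0.0
```

>>> apply_moves:
  commands:
    - [0, 0, 0.3, 0, 0]
    - [0, 0, 0.6, 0, 0]
    - [0, 0, 0.69, 0, 0]
    - [0, 0, 0.69, 0, 0]
    - [0, 0, 0.69, 0, 0]

```text
time_s: 2.2
tcp_pos: [532.4, -1.9, 103.8]
tcp_rot: [179.9, -0.0, 86.0]
ft_force: [-0.5, 0.3, 0.7]
opening: 0.003
gripper_force: 0.0
```

>>> apply_moves:
  commands:
    - [0, 0.05, 0, 0, 0]
    - [0, 0.1, 0, 0, 0]
    - [0, 0.15, 0, 0, 0]
    - [0, 0.2, 0, 0, 0]
    - [0, 0.225, 0, 0, 0]
    - [0, 0.25, 0, 0, 0]
    - [0, 0.25, 0, 0, 0]

```text
time_s: 2.9
tcp_pos: [551.3, -3.3, 102.6]
tcp_rot: [-179.9, 0.0, 86.0]
ft_force: [-3.4, 1.3, 3.6]
opening: 0.007
gripper_force: 1.9
```

>>> apply_moves:
  commands:
    - [0, 0.0125, 0, 0, 0]
    - [0, 0.025, 0, 0, 0]
    - [0, 0.025, 0, 0, 0]

```text
time_s: 3.2
tcp_pos: [553.4, -3.4, 102.7]
tcp_rot: [-180.0, -0.0, 86.0]
ft_force: [-5.0, 0.7, 4.2]
opening: 0.005
gripper_force: 2.3
```

>>> apply_moves:
  commands:
    - [0, 0.0125, 0, 0, 0]
    - [0, 0.025, 0, 0, 0]
    - [0, 0.025, 0, 0, 0]

```text
time_s: 3.5
tcp_pos: [555.5, -3.5, 102.7]
tcp_rot: [-180.0, -0.0, 86.0]
ft_force: [-3.3, -0.0, 3.6]
opening: 0.005
gripper_force: 2.1
```

>>> apply_moves:
  commands:
    - [0, 0.0125, 0, 0, 0]
    - [0, 0.025, 0, 0, 0]
    - [0, 0.025, 0, 0, 0]

```text
time_s: 3.8
tcp_pos: [557.8, -3.7, 102.8]
tcp_rot: [180.0, -0.0, 86.0]
ft_force: [-3.2, 0.2, 3.8]
opening: 0.006
gripper_force: 1.7
```

>>> apply_moves:
  commands:
    - [0, 0.0125, 0, 0, 0]
    - [0, 0.02, 0, 0, 0]
    - [0, 0.02, 0, 0, 0]

```text
time_s: 4.1
tcp_pos: [559.3, -3.8, 102.7]
tcp_rot: [180.0, -0.0, 86.0]
ft_force: [-3.3, -0.2, 2.5]
opening: 0.007
gripper_force: 1.6
```

>>> apply_moves:
  commands:
    - [0, 0.0125, 0, 0, 0]
    - [0, 0.02, 0, 0, 0]
    - [0, 0.02, 0, 0, 0]

```text
time_s: 4.4
tcp_pos: [561.0, -3.9, 102.7]
tcp_rot: [180.0, -0.0, 86.0]
ft_force: [-3.4, 0.8, 2.9]
opening: 0.005
gripper_force: 1.5
```

>>> apply_moves:
  commands:
    - [0, 0.0125, 0, 0, 0]
    - [0, 0.02, 0, 0, 0]
    - [0, 0.02, 0, 0, 0]

```text
time_s: 4.7
tcp_pos: [562.6, -4.1, 102.8]
tcp_rot: [180.0, 0.0, 86.0]
ft_force: [-2.9, -0.2, 2.6]
opening: 0.008
gripper_force: 1.4
```

>>> apply_moves:
  commands:
    - [0, 0.0125, 0, 0, 0]
    - [0, 0.03, 0, 0, 0]
    - [0, 0.03, 0, 0, 0]

```text
time_s: 5.0
tcp_pos: [565.1, -4.3, 102.8]
tcp_rot: [180.0, 0.0, 86.0]
ft_force: [-2.0, 0.4, 1.7]
opening: 0.007
gripper_force: 1.1
```

>>> apply_moves:
  commands:
    - [0, 0.025, 0, 0, 0]
    - [0, 0.075, 0, 0, 0]
    - [0, 0.125, 0, 0, 0]
    - [0, 0.175, 0, 0, 0]
    - [0, 0.225, 0, 0, 0]
    - [0, 0.275, 0, 0, 0]
    - [0, 0.3, 0, 0, 0]
    - [0, 0.325, 0, 0, 0]
    - [0, 0.35, 0, 0, 0]
    - [0, 0.35, 0, 0, 0]

```text
time_s: 6.0
tcp_pos: [592.8, -6.1, 102.6]
tcp_rot: [-180.0, -0.0, 86.0]
ft_force: [-0.8, -0.6, -1.5]
opening: 0.004
gripper_force: 0.6
```

>>> apply_moves:
  commands:
    - [0, 0.0125, 0, 0, 0]
    - [0, 0.03, 0, 0, 0]
    - [0, 0.03, 0, 0, 0]

```text
time_s: 6.3
tcp_pos: [595.2, -6.3, 102.7]
tcp_rot: [180.0, -0.0, 86.0]
ft_force: [-1.6, -0.7, -2.0]
opening: 0.007
gripper_force: 1.0
```

>>> apply_moves:
  commands:
    - [0, 0.0125, 0, 0, 0]
    - [0, 0.02, 0, 0, 0]
    - [0, 0.02, 0, 0, 0]

```text
time_s: 6.6
tcp_pos: [596.8, -6.4, 102.8]
tcp_rot: [180.0, -0.0, 86.0]
ft_force: [-2.2, -0.3, -1.5]
opening: 0.008
gripper_force: 1.1
```

>>> apply_moves:
  commands:
    - [0, 0.0125, 0, 0, 0]
    - [0, 0.02, 0, 0, 0]
    - [0, 0.02, 0, 0, 0]

```text
time_s: 6.9
tcp_pos: [598.4, -6.6, 102.7]
tcp_rot: [180.0, 0.0, 86.0]
ft_force: [-2.2, -1.3, -1.7]
opening: 0.004
gripper_force: 1.1
```

>>> apply_moves:
  commands:
    - [0, 0.0125, 0, 0, 0]
    - [0, 0.0125, 0, 0, 0]

```text
time_s: 7.1
tcp_pos: [599.4, -6.6, 102.7]
tcp_rot: [180.0, 0.0, 86.0]
ft_force: [-2.2, 0.7, -2.0]
opening: 0.005
gripper_force: 1.1
```

>>> apply_moves:
  commands:
    - [0, 0.0125, 0, 0, 0]
    - [0, 0.0125, 0, 0, 0]

```text
time_s: 7.3
tcp_pos: [600.4, -6.7, 102.7]
tcp_rot: [180.0, -0.0, 86.0]
ft_force: [-3.2, 0.2, -1.7]
opening: 0.008
gripper_force: 1.2
```

>>> apply_moves:
  commands:
    - [0, 0.0125, 0, 0, 0]
    - [0, 0.0125, 0, 0, 0]

```text
time_s: 7.5
tcp_pos: [601.4, -6.7, 102.7]
tcp_rot: [180.0, -0.0, 86.0]
ft_force: [-2.8, 0.8, -1.7]
opening: 0.006
gripper_force: 1.2
```

>>> apply_moves:
  commands:
    - [0, 0.0125, 0, 0, 0]
    - [0, 0.0125, 0, 0, 0]

```text
time_s: 7.7
tcp_pos: [601.7, -6.7, 102.5]
tcp_rot: [-179.9, 0.0, 86.0]
ft_force: [-6.2, -0.6, -0.7]
opening: 0.004
gripper_force: 3.1
```

>>> apply_moves:
  commands:
    - [0, -0.3, 0, 0, 0]
    - [0, -0.825, 0, 0, 0]
    - [0, -0.825, 0, 0, 0]
    - [0.4, -0.825, 0, 0, 0]
    - [0.82, -0.825, 0, 0, 0]
    - [0.82, -0.825, 0, 0, 0]

```text
time_s: 8.3
tcp_pos: [542.5, 65.7, 103.5]
tcp_rot: [179.8, -0.0, 86.2]
ft_force: [0.0, -1.4, -0.5]
opening: 0.005
gripper_force: 0.0
```

>>> apply_moves:
  commands:
    - [0, 0.08, 0, 0, 0]
    - [0, 0.14, 0, 0, 0]
    - [0, 0.2, 0, 0, 0]
    - [0, 0.25, 0, 0, 0]
    - [0, 0.25, 0, 0, 0]

```text
time_s: 8.8
tcp_pos: [561.5, 61.1, 102.7]
tcp_rot: [-180.0, 0.0, 86.0]
ft_force: [-0.9, -0.7, 0.7]
opening: 0.001
gripper_force: 0.4
```

>>> apply_moves:
  commands:
    - [0, 0.0125, 0, 0, 0]
    - [0, 0.025, 0, 0, 0]
    - [0, 0.025, 0, 0, 0]

```text
time_s: 9.1
tcp_pos: [562.8, 61.5, 102.7]
tcp_rot: [-180.0, 0.0, 86.0]
ft_force: [-3.7, -1.6, 4.3]
opening: 0.006
gripper_force: 2.1
```

>>> apply_moves:
  commands:
    - [0, 0.0125, 0, 0, 0]
    - [0, 0.025, 0, 0, 0]
    - [0, 0.025, 0, 0, 0]

```text
time_s: 9.4
tcp_pos: [564.2, 61.6, 102.7]
tcp_rot: [-179.9, 0.0, 86.0]
ft_force: [-7.6, -0.0, 9.5]
opening: 0.003
gripper_force: 5.0
```

>>> apply_moves:
  commands:
    - [0, 0.0125, 0, 0, 0]
    - [0, 0.0125, 0, 0, 0]
    - [0, 0.0125, 0, 0, 0]

```text
time_s: 9.7
tcp_pos: [564.8, 61.6, 102.7]
tcp_rot: [-179.9, 0.0, 86.0]
ft_force: [-12.7, -0.5, 11.3]
opening: 0.006
gripper_force: 6.4
```

>>> apply_moves:
  commands:
    - [0, 0.0125, 0, 0, 0]
    - [0, 0.0125, 0, 0, 0]
    - [0, 0.0125, 0, 0, 0]

```text
time_s: 10.0
tcp_pos: [565.4, 61.5, 102.7]
tcp_rot: [-179.8, 0.0, 86.0]
ft_force: [-14.8, 2.0, 13.9]
opening: 0.004
gripper_force: 7.8
```

>>> apply_moves:
  commands:
    - [0, -0.2, 0, 0, 0]
    - [0, -0.33, 0, 0, 0]
    - [0, -0.33, 0, 0, 0]
    - [-0.5, -0.33, 0, 0, 0]
    - [-1, -0.33, 0, 0, 0]
    - [-1, -0.33, 0, 0, 0]

```text
time_s: 10.6
tcp_pos: [535.6, -19.6, 103.0]
tcp_rot: [179.9, 0.0, 85.9]
ft_force: [0.2, -0.0, 0.4]
opening: 0.007
gripper_force: 0.0
```

>>> apply_moves:
  commands:
    - [-0.4, 0, 0, 0, 0]
    - [-0.62, 0, 0, 0, 0]
    - [-0.62, 0, 0, 0, 0]
    - [-0.62, 0.08, 0, 0, 0]
    - [-0.62, 0.15, 0, 0, 0]
    - [-0.62, 0.2, 0, 0, 0]
    - [-0.62, 0.25, 0, 0, 0]
    - [-0.62, 0.25, 0, 0, 0]

```text
time_s: 11.4
tcp_pos: [551.9, -66.6, 102.7]
tcp_rot: [-179.9, -0.0, 86.1]
ft_force: [-2.5, 1.0, 2.8]
opening: 0.005
gripper_force: 1.5
```

>>> apply_moves:
  commands:
    - [0, 0.0125, 0, 0, 0]
    - [0, 0.025, 0, 0, 0]
    - [0, 0.025, 0, 0, 0]

```text
time_s: 11.7
tcp_pos: [553.4, -67.0, 102.7]
tcp_rot: [-179.9, -0.0, 86.1]
ft_force: [-6.4, 2.2, 5.0]
opening: 0.007
gripper_force: 2.8
```

>>> apply_moves:
  commands:
    - [0, 0.0125, 0, 0, 0]
    - [0, 0.025, 0, 0, 0]
    - [0, 0.025, 0, 0, 0]

```text
time_s: 12.0
tcp_pos: [555.5, -67.2, 102.7]
tcp_rot: [-180.0, -0.0, 86.1]
ft_force: [-4.8, 1.3, 3.5]
opening: 0.003
gripper_force: 2.6
```

>>> apply_moves:
  commands:
    - [0, 0.0125, 0, 0, 0]
    - [0, 0.025, 0, 0, 0]
    - [0, 0.025, 0, 0, 0]

```text
time_s: 12.3
tcp_pos: [557.6, -67.4, 102.7]
tcp_rot: [-180.0, -0.0, 86.1]
ft_force: [-4.4, 0.9, 4.4]
opening: 0.004
gripper_force: 2.4
```

>>> apply_moves:
  commands:
    - [0, 0.0125, 0, 0, 0]
    - [0, 0.025, 0, 0, 0]
    - [0, 0.025, 0, 0, 0]

```text
time_s: 12.6
tcp_pos: [559.7, -67.8, 102.7]
tcp_rot: [-180.0, -0.0, 86.1]
ft_force: [-4.6, 1.3, 3.2]
opening: 0.007
gripper_force: 2.1
```

>>> apply_moves:
  commands:
    - [0, 0.0125, 0, 0, 0]
    - [0, 0.025, 0, 0, 0]
    - [0, 0.025, 0, 0, 0]

```text
time_s: 12.9
tcp_pos: [561.8, -68.1, 102.8]
tcp_rot: [180.0, -0.0, 86.0]
ft_force: [-2.6, 0.6, 2.6]
opening: 0.003
gripper_force: 1.8
```

>>> apply_moves:
  commands:
    - [0, 0.0125, 0, 0, 0]
    - [0, 0.025, 0, 0, 0]
    - [0, 0.025, 0, 0, 0]

```text
time_s: 13.2
tcp_pos: [563.8, -68.3, 102.8]
tcp_rot: [180.0, 0.0, 86.0]
ft_force: [-3.3, 0.2, 3.1]
opening: 0.004
gripper_force: 1.7
```

>>> apply_moves:
  commands:
    - [0, 0.025, 0, 0, 0]
    - [0, 0.075, 0, 0, 0]
    - [0, 0.125, 0, 0, 0]
    - [0, 0.175, 0, 0, 0]
    - [0, 0.225, 0, 0, 0]
    - [0, 0.275, 0, 0, 0]
    - [0, 0.3, 0, 0, 0]
    - [0, 0.325, 0, 0, 0]
    - [0, 0.35, 0, 0, 0]
    - [0, 0.35, 0, 0, 0]

```text
time_s: 14.2
tcp_pos: [591.8, -70.1, 102.7]
tcp_rot: [180.0, -0.0, 86.0]
ft_force: [-1.1, -0.2, -0.8]
opening: 0.003
gripper_force: 0.9
```

>>> apply_moves:
  commands:
    - [0, 0.0125, 0, 0, 0]
    - [0, 0.025, 0, 0, 0]
    - [0, 0.0375, 0, 0, 0]
    - [0, 0.05, 0, 0, 0]
    - [0, 0.05, 0, 0, 0]

```text
time_s: 14.7
tcp_pos: [595.6, -70.5, 102.8]
tcp_rot: [180.0, -0.0, 86.0]
ft_force: [-3.1, -0.0, -1.0]
opening: 0.005
gripper_force: 1.1
```

>>> apply_moves:
  commands:
    - [0, 0.0125, 0, 0, 0]
    - [0, 0.02, 0, 0, 0]
    - [0, 0.02, 0, 0, 0]

```text
time_s: 15.0
tcp_pos: [596.2, -70.5, 102.5]
tcp_rot: [-179.9, -0.0, 86.0]
ft_force: [-8.3, 0.7, 0.3]
opening: 0.004
gripper_force: 4.1
```

>>> apply_moves:
  commands:
    - [0, 0.0125, 0, 0, 0]
    - [0, 0.0125, 0, 0, 0]

```text
time_s: 15.2
tcp_pos: [596.5, -70.5, 102.3]
tcp_rot: [-179.8, -0.0, 86.0]
ft_force: [-12.4, 0.3, 5.0]
opening: 0.005
gripper_force: 6.4
```

>>> apply_moves:
  commands:
    - [0, -0.3, 0, 0, 0]
    - [0, -0.83, 0, 0, 0]
    - [0, -0.83, 0, 0, 0]
    - [0.5, -0.83, 0, 0, 0]
    - [1, -0.83, 0, 0, 0]
    - [1, -0.83, 0, 0, 0]

```text
time_s: 15.8
tcp_pos: [538.7, 16.7, 103.4]
tcp_rot: [179.9, -0.0, 86.2]
ft_force: [-0.4, 0.4, 0.1]
opening: 0.005
gripper_force: 0.0
```

>>> apply_moves:
  commands:
    - [0.4, 0, 0, 0, 0]
    - [0.62, 0, 0, 0, 0]
    - [0.62, 0, 0, 0, 0]
    - [0.62, 0.1, 0, 0, 0]
    - [0.62, 0.18, 0, 0, 0]
    - [0.62, 0.25, 0, 0, 0]
    - [0.62, 0.3, 0, 0, 0]
    - [0.62, 0.3, 0, 0, 0]

```text
time_s: 16.6
tcp_pos: [565.2, 61.1, 102.7]
tcp_rot: [-180.0, 0.0, 86.0]
ft_force: [0.0, 0.3, 0.2]
opening: 0.005
gripper_force: 0.0
```

>>> apply_moves:
  commands:
    - [0, 0.0125, 0, 0, 0]
    - [0, 0.03, 0, 0, 0]
    - [0, 0.03, 0, 0, 0]

```text
time_s: 16.9
tcp_pos: [567.0, 61.3, 102.7]
tcp_rot: [-180.0, 0.0, 86.0]
ft_force: [-3.3, -0.6, 1.8]
opening: 0.005
gripper_force: 1.5
```

>>> apply_moves:
  commands:
    - [0, 0.0125, 0, 0, 0]
    - [0, 0.03, 0, 0, 0]
    - [0, 0.03, 0, 0, 0]

```text
time_s: 17.2
tcp_pos: [569.8, 61.3, 102.8]
tcp_rot: [180.0, -0.0, 86.0]
ft_force: [-2.2, -0.3, 2.4]
opening: 0.007
gripper_force: 1.2
```

>>> apply_moves:
  commands:
    - [0, 0.0125, 0, 0, 0]
    - [0, 0.03, 0, 0, 0]
    - [0, 0.03, 0, 0, 0]

```text
time_s: 17.5
tcp_pos: [572.2, 61.1, 102.8]
tcp_rot: [180.0, -0.0, 86.0]
ft_force: [-2.3, 0.7, 1.5]
opening: 0.006
gripper_force: 1.0
```

>>> apply_moves:
  commands:
    - [0, 0.025, 0, 0, 0]
    - [0, 0.075, 0, 0, 0]
    - [0, 0.125, 0, 0, 0]
    - [0, 0.175, 0, 0, 0]
    - [0, 0.225, 0, 0, 0]
    - [0, 0.275, 0, 0, 0]
    - [0, 0.3, 0, 0, 0]
    - [0, 0.325, 0, 0, 0]
    - [0, 0.35, 0, 0, 0]
    - [0, 0.35, 0, 0, 0]

```text
time_s: 18.5
tcp_pos: [599.9, 59.1, 102.6]
tcp_rot: [-180.0, -0.0, 86.0]
ft_force: [-2.0, -0.1, -0.7]
opening: 0.004
gripper_force: 0.7
```

>>> apply_moves:
  commands:
    - [0, 0.0125, 0, 0, 0]
    - [0, 0.025, 0, 0, 0]
    - [0, 0.0375, 0, 0, 0]
    - [0, 0.05, 0, 0, 0]
    - [0, 0.05, 0, 0, 0]

```text
time_s: 19.0
tcp_pos: [604.0, 58.9, 102.8]
tcp_rot: [180.0, -0.0, 86.0]
ft_force: [-2.6, -0.1, -1.4]
opening: 0.004
gripper_force: 1.0
```

>>> apply_moves:
  commands:
    - [0, 0.0125, 0, 0, 0]
    - [0, 0.025, 0, 0, 0]
    - [0, 0.025, 0, 0, 0]

```text
time_s: 19.3
tcp_pos: [606.0, 58.7, 102.7]
tcp_rot: [180.0, -0.0, 86.0]
ft_force: [-3.0, -0.4, -2.5]
opening: 0.002
gripper_force: 1.1
```

>>> apply_moves:
  commands:
    - [0, 0.0125, 0, 0, 0]
    - [0, 0.02, 0, 0, 0]
    - [0, 0.02, 0, 0, 0]

```text
time_s: 19.6
tcp_pos: [607.3, 58.6, 102.6]
tcp_rot: [-180.0, 0.0, 86.0]
ft_force: [-3.8, 0.0, -1.6]
opening: 0.009
gripper_force: 1.8
```

>>> apply_moves:
  commands:
    - [0, 0.0125, 0, 0, 0]
    - [0, 0.02, 0, 0, 0]
    - [0, 0.02, 0, 0, 0]

```text
time_s: 19.9
tcp_pos: [607.8, 58.5, 102.4]
tcp_rot: [-179.8, 0.0, 86.0]
ft_force: [-10.5, 1.2, 3.2]
opening: 0.006
gripper_force: 5.5
```

>>> apply_moves:
  commands:
    - [0, -0.3, 0, 0, 0]
    - [0, -0.7, 0, 0, 0]
    - [0, -0.98, 0, 0, 0]
    - [-0.4, -0.98, 0, 0, 0]
    - [-0.81, -0.98, 0, 0, 0]
    - [-0.81, -0.98, 0, 0, 0]
    - [-0.81, -0.98, 0, 0, 0]

```text
time_s: 20.6
tcp_pos: [527.2, -1.1, 103.2]
tcp_rot: [179.9, -0.0, 86.0]
ft_force: [0.4, 1.0, 0.3]
opening: 0.004
gripper_force: 0.0
```

```bash
python3 - <<'E'
from rig import r
import cv2
o=r.observe();print(o["tcp_pos"])
cv2.imwrite("pics/s2.png",cv2.resize(r.capture("side")["frame"][120:280,220:380],None,fx=3.7,fy=3.7,interpolation=cv2.INTER_CUBIC))
E
```

```text
[527.18194047  -1.11913732 103.23054874]
```

View pics/s2.png

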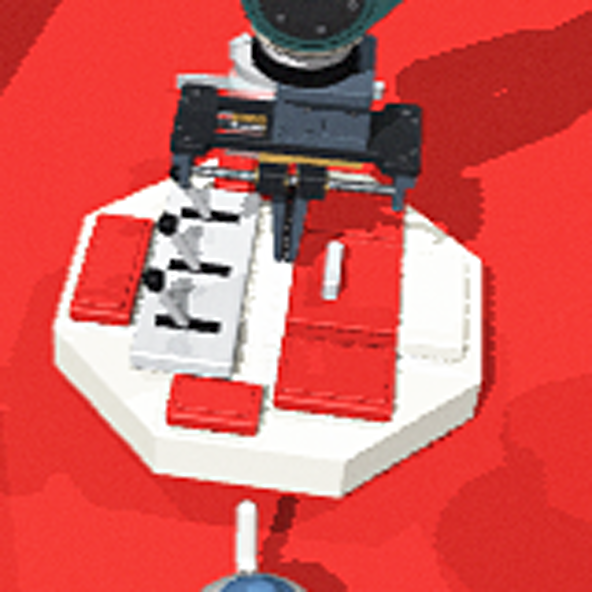

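>>> apply_moves:
  commands:
    - [0, 0, 0.13, 0, 0]
    - [0, 0, 0.26, 0, 0]
    - [0, 0, 0.26, 0, 0]
    - [0, -0.06, 0.26, 0, 0]
    - [0, -0.12, 0.26, 0, 0]
    - [0, -0.17, 0.26, 0, 0]
    - [0, -0.21, 0.26, 0, 0]
    - [0, -0.25, 0.26, 0, 0]
    - [0, -0.25, 0.26, 0, 0]

```text
time_s: 21.55
tcp_pos: [506.0, 0.7, 82.0]
tcp_rot: [-180.0, 0.0, 86.0]
ft_force: [0.5, 0.3, 0.1]
opening: 0.008
gripper_force: 0.0
```

>>> apply_moves:
  commands:
    - [0, -0.0125, 0, 0, 0]
    - [0, -0.03, 0, 0, 0]
    - [0, -0.03, 0, 0, 0]

```text
time_s: 21.85
tcp_pos: [504.3, 0.8, 82.1]
tcp_rot: [180.0, -0.0, 86.0]
ft_force: [1.3, 0.1, -0.0]
opening: 0.005
gripper_force: 0.7
```

>>> apply_moves:
  commands:
    - [0, -0.0125, 0, 0, 0]
    - [0, -0.03, 0, 0, 0]
    - [0, -0.03, 0, 0, 0]

```text
time_s: 22.15
tcp_pos: [501.6, 1.0, 82.0]
tcp_rot: [180.0, -0.0, 86.0]
ft_force: [1.9, 0.4, 0.7]
opening: 0.004
gripper_force: 0.8
```

>>> apply_moves:
  commands:
    - [0, -0.0125, 0, 0, 0]
    - [0, -0.03, 0, 0, 0]
    - [0, -0.03, 0, 0, 0]

```text
time_s: 22.45
tcp_pos: [499.0, 1.2, 81.9]
tcp_rot: [-180.0, -0.0, 86.0]
ft_force: [0.8, 0.8, 1.4]
opening: 0.007
gripper_force: 0.7
```

>>> apply_moves:
  commands:
    - [0, -0.0125, 0, 0, 0]
    - [0, -0.03, 0, 0, 0]
    - [0, -0.03, 0, 0, 0]

```text
time_s: 22.75
tcp_pos: [496.5, 1.3, 81.9]
tcp_rot: [-180.0, -0.0, 86.0]
ft_force: [1.4, 1.7, 0.5]
opening: 0.007
gripper_force: 0.7
```

>>> apply_moves:
  commands:
    - [0, -0.0125, 0, 0, 0]
    - [0, -0.0375, 0, 0, 0]
    - [0, -0.075, 0, 0, 0]
    - [0, -0.125, 0, 0, 0]
    - [0, -0.175, 0, 0, 0]
    - [0, -0.225, 0, 0, 0]
    - [0, -0.275, 0, 0, 0]
    - [0, -0.325, 0, 0, 0]
    - [0, -0.35, 0, 0, 0]
    - [0, -0.375, 0, 0, 0]
    - [0, -0.375, 0, 0, 0]

```text
time_s: 23.85
tcp_pos: [466.5, 3.3, 81.9]
tcp_rot: [-180.0, 0.0, 86.0]
ft_force: [0.4, 0.8, 0.1]
opening: 0.003
gripper_force: 0.2
```

>>> apply_moves:
  commands:
    - [0, -0.0125, 0, 0, 0]
    - [0, -0.025, 0, 0, 0]
    - [0, -0.025, 0, 0, 0]

```text
time_s: 24.15
tcp_pos: [464.8, 3.5, 81.9]
tcp_rot: [-180.0, 0.0, 86.0]
ft_force: [1.6, 0.9, 0.3]
opening: 0.004
gripper_force: 0.8
```

>>> apply_moves:
  commands:
    - [0, -0.0125, 0, 0, 0]
    - [0, -0.025, 0, 0, 0]
    - [0, -0.025, 0, 0, 0]

```text
time_s: 24.45
tcp_pos: [462.7, 3.7, 81.9]
tcp_rot: [-180.0, 0.0, 86.0]
ft_force: [1.4, 0.8, -0.0]
opening: 0.006
gripper_force: 0.7
```

>>> apply_moves:
  commands:
    - [0, -0.0125, 0, 0, 0]
    - [0, -0.025, 0, 0, 0]
    - [0, -0.025, 0, 0, 0]

```text
time_s: 24.75
tcp_pos: [460.7, 3.8, 81.9]
tcp_rot: [-180.0, -0.0, 86.0]
ft_force: [2.4, 1.3, -0.5]
opening: 0.005
gripper_force: 0.7
```

>>> apply_moves:
  commands:
    - [0, -0.0125, 0, 0, 0]
    - [0, -0.02, 0, 0, 0]
    - [0, -0.02, 0, 0, 0]

```text
time_s: 25.05
tcp_pos: [460.1, 3.9, 82.2]
tcp_rot: [179.9, -0.0, 86.0]
ft_force: [7.2, 0.9, -4.5]
opening: 0.006
gripper_force: 3.2
```

Stop reached (about 44 mm travel). I'll back off and lift clear.

>>> apply_moves:
  commands:
    - [0, 0.05, 0, 0, 0]
    - [0, 0.15, 0, 0, 0]
    - [0, 0.25, 0, 0, 0]
    - [0, 0.25, 0, 0, 0]
    - [0, 0.25, -0.4, 0, 0]
    - [0, 0.25, -0.9, 0, 0]
    - [0, 0.25, -1, 0, 0]
    - [0, 0.25, -1, 0, 0]
    - [0, 0.25, -1, 0, 0]
    - [0, 0.25, -1, 0, 0]

```text
time_s: 26.05
tcp_pos: [478.4, 2.5, 160.6]
tcp_rot: [-179.9, 0.0, 86.0]
ft_force: [-0.2, -0.3, 0.4]
opening: 0.005
gripper_force: 0.0
```

```bash
python3 - <<'E'
from rig import r
import cv2
o=r.observe();print(o["tcp_pos"],o["joint_velocities"])
cv2.imwrite("pics/s3.png",cv2.resize(r.capture("side")["frame"][120:280,220:380],None,fx=3.7,fy=3.7,interpolation=cv2.INTER_CUBIC))
E
```

```text
[478.39241624   2.53296759 160.57471461] [-0.03752564  0.0748312  -0.26845694  0.05347144  0.19305602 -0.07225429]
```

View pics/s3.png

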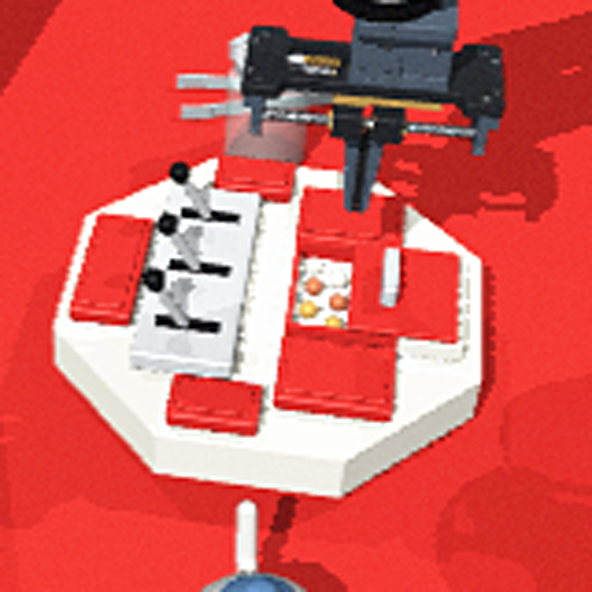

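The picture shows all three levers leaning away, with their balls at (180,172), (168,225) and (153,280). The hatch is open with candy visible at about (325,300), and the arm is clear.

```bash
python3 -c "
from rig import r
print(r.close_job())"
```

```text
the job is handed in; nothing more can be done
None
```

I threw the levers in the order middle, right, left, each to its stop, then slid the hatch open to its stop (about 44 mm) and handed the job in at 26 s; wrist-force readings stayed near 20 N or below, the teapot, jar and tongs were never approached, and no verdict came back.

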